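Clamp the record camera and photograph the tubes

ROBOT

A 6-joint arm with a two-finger parallel gripper is mounted at the origin on a cart in front of the work surface, level with it; the furniture and walls round the work are solid. World frame = base frame: x ahead of the robot, y to its left, z up, the work surface at z = 0. Lengths are in m, angles in degrees, forces in N, time in s.
With the tool pointing down it reaches from about 0.25 to 0.725 m from the base axis. Payload 9.7 kg.
Tool frame: the origin (TCP) lies at the very end of the fingers, on their centre line; the grasp point (between the pads) lies grasp_offset behind it (grasp_offset is the distance from the TCP to the grasp point, in m); z points along the fingers, y is the line along which they close (so a half turn about z gives the same grasp; the last joint's range is limited). The gripper opens to 85 mm and grips with 20 to 120 N. Pads are 22 mm wide; open, the fingers measure 114 mm over their backs; the gripper's body (76 mm by 85 mm) begins 54 mm behind the grasp point. The pads swing forward as they close: fully open they stand 13 mm farther back than shut.
Start: joints at [68.354, 4.979, 10.078, 95.1, 0, 90], TCP at [0.203, 0.511, 0.231] pointing down, gripper open.
Joint ranges: [-179.16, 179.16], [-48.56, 103.87], [-65.8, 70.77], [-126.05, 130.52], [-82.76, 87.17], [-180, 180]. Speed limits (degrees/s): [127.2, 127.2, 147.25, 180, 180, 180].

INTERFACE

Orientations are given as [roll, pitch, yaw] about the fixed x, y, z axes, in that order (R = Rz(yaw) Ry(pitch) Rx(roll)).
In Python, from workcell import get_obs, camera, calibration, job_done, recognise, cut_out, mark_of, grasp_offset gives the robot as it stands.
- The arm moves only by the tool servo_tool, never from a script. Its argument "moves" is a list of rows, each a list of 3 entries, a list of its own where there are three numbers: the turn, a rotation vector about the tool's x, y, z in degrees, then the shift along the tool's x, y, z in m, then the opening in per cent of the stroke, from 0 (shut) to 100 (fully open). In form: [[[ax, ay, az], [x, y, z], claw], ...]. A call has 1 to 12 rows; each row shifts and turns the commanded pose from where the row before left it, along the tool's axes as they then stand; what a row does not reach is not made up. A row lasts 1/10 s, in which the tool goes at most 50 mm and 8.59 degrees, less where a joint would pass 70% of its speed; a pose out of reach is approached as far as the arm can. A call is refused whole if a number of a shift passes 0.05 or a number of a turn 8.59, either way. A call with a gripper value outside its range is refused whole. The fingers move at their own pace and stop on an object; "force" is the grip in N (left out, the last holds). Time passes only in rows, so rows that do not move let the fingers close. It gives the time, the measured TCP pose, the force, the opening and the grip force at its end, in the units of the state.
- get_obs(): the state, without advancing time (a new reading comes with each control period).
- camera(name): name is "scene" or "side" or "wrist"; returns (picture, depth): 400x640x3 uint8, red, green, blue; 400x640 float32, m along the optical axis (not along the pixel's ray), 0 where there is no reading.
- calibration(name): a dict with "camera_matrix" (3x3 intrinsics, pixels), "R" (3x3) and "t" (3): a world point X has camera coordinates R X + t. Camera axes: x right, y down, z forward; pixel columns grow to the right and rows downward; lengths in m; the calibration is good to about 2 mm. The wrist camera is an equidistant fisheye: a pixel r from the principal point sees the ray r / f radians off the axis. A picture is of the moment at which its call begins: read the wrist's pose just before it. calibration takes no time and is no camera call; for the wrist camera it gives the pose at the moment of the call.
- job_done(): hands the job in; it is judged then, once.
Trained networks look in the newest picture that a camera, given by its name, has taken for a name from the list of things; names that differ only in an ending like _2 or _b are one class to them, and where a whole thing is asked for, a point or a joint stands for the part that bears it (a point fixed in the world has none). Each returns a list of dicts, best first, with "score" (0 to 1); they miss things now and then, are a little off and sometimes report something else, mostly with a low value. They report only what shows in the picture. A call takes as long as a camera call. They do not tell look-alikes from the thing itself.
- recognise(name, camera): "xyz" ([x, y, z] in m, in the coordinates of the camera as it stood for that picture, good to about 4 mm: the middle of the surface that is visible of it).
- cut_out(name, camera): "mask" (400x640 bool, what is visible of it).
- mark_of(name, camera): "xyz" ([x, y, z] in m, in the coordinates of the camera as it stood for that picture, good to about 4 mm: a listed point, or the origin of a listed thing).
The state is a dict: "time": time; "q": joint angles; "qd": joint speeds; "joint_efforts": joint torques, N m; "ee_pos": TCP position; "tcp_rot": TCP orientation; "wrist_force": force on the tool from outside, world axes, zero at the start; "torque": the same for the moment, N m; "opening": finger opening in m; "grasp_force": force on a finger pad.
Only numpy, scipy, OpenCV 4.12 (cv2) and the standard library are available. Lean on these libraries where they do the work, as an engineer would, in place of code of your own. Each camera call takes 0.05 s, during which the arm holds its last target. There are 200 camera calls.

TASK

Photograph the rack of test tubes for the lab record with the camera on the rail: its framing is set, so first lock its carriage by flipping the cam lever behind it all the way down, without shoving the camera along the rail. Then press the shutter release only half-way, to its first click, and hold it there for about a second while the lens focuses, and only then press it fully down to take the picture and let go. Leave the camera framed as it is, the lever down, and the tubes, both racks and the bottles undisturbed.

Things in the scene. Friction and masses are not known exactly. Their poses are not given: they have to be found in the camera images.
- camera_stand: Aluminium rail, 60 wide, 318 long, 20 high, fixed to the bench; the camera's carriage on it yields only to pushes along y over 16 N and stays put. Origin on the bench, about under the camera. Its -y is where the lens looks; +y points from the camera back to the cam lever; -x is the camera's hand-grip side, near the robot
- hot_shoe (a point): Top centre of the viewfinder hump (38 x 50 mm), 159 mm above the bench, the camera's highest point. The camera, 128 (x) x 42 (y) mm, is centred below it, top plate 138 mm above the bench; the lens, 63 mm across, reaches 82 mm to -y, axis 98 mm above the bench. A mode dial 19 mm across, 147 mm above the bench, is 38 mm to -x, 9 mm to +y
- release_top (a point): Top centre of the shutter release: round metal button, 18 mm across, on the hand grip, 150 mm above the bench, 47 mm to -x and 27 mm to -y of the hot shoe; pressed straight down. Pressed slowly: first stage 3 mm at 1.5 to 3.5 N, then a stop (first click). Second stage: starts only at 7 N, 3 mm more at 7 to 10 N. Springs back when let go. Pressed fully it is still 4 mm proud
- release_plunger (a joint): First stage of the release, in m: 0 released, 0.003 at the first click
- release_cap (a joint): Second stage of the release, in m: 0 up to the first click, 0.003 pressed fully
- lens_barrel (a joint): Autofocus travel of the inner lens barrel, in m: 0 at rest; while the release is held half-pressed it runs out to about 0.008 within a second (in focus from about 0.0055), and back again when it is let go
- cam_lever (a joint): Angle of the cam lever in rad: 0 lying flat (clamped), 1.57 standing upright (open), range 0 to 1.6. It stays where it is left; closing it takes 3 to 4 N near the tip, and over the last 0.12 rad the cam goes over centre and pulls it down flat
- cam_lever_hinge (a point): Centre of the cam's hub (22 mm across, 26 wide), 110 mm to +y of the camera's middle, 50 mm above the bench. The hinge axis is along the stand's x. The lever opens upward from +y towards the camera
- cam_lever_tip (a point): Point on the bare metal handle near its free end, 80 mm from the hinge along the lever and 6 mm to its upper (camera) side, mid-thickness; handle 20 to 23 mm wide (along x), 10 thick, ending 5 mm beyond. Lever flat: to +y of the hinge, 56 mm above the bench; upright: 130 mm above the bench
- tube_stand: White three-place rack, 34 x 72 x 62 mm, loose, about 0.23 m in front of the camera; origin at the centre of its underside
- test_tube1: Glass test tube, 16 mm across, 128 long, standing in the rack; origin at its foot
- test_tube2: Glass test tube, 16 mm across, 124 long, in the rack; origin at its foot
- test_tube3: Glass test tube, 16 mm across, 128 long, in the rack; origin at its foot
- backdrop: White card 160 wide and 178 high in a black foot, fixed behind the rack; origin under its centre
- bottle_b: Reagent bottle, 68 mm across, 154 high, loose; origin at the centre of its underside (all bottles)
- bottle_c: Reagent bottle, same
- bottle_e: Reagent bottle, same
- peg_rack: White micro-tube rack full of capped tubes, 68 x 150 x 91 mm, loose; origin at the centre of its underside
- lens_cap: Black lens cap, 62 mm across, 8 thick, lying on the bench; origin at the centre of its underside
There are look-alikes about, which are no part of the job. Leave any pink look-alike of the bottle_e alone. What is shaped like the peg_rack but blue is not meant.

How it is judged:
By the outcome, as a careful person would: the job done as asked, in the order asked, and still so for the second after the job is handed in, with the robot touching nothing.
It also fails if it takes over 42 s, if anything falls off the work surface, if the arm or the gripper's body presses on something with over 40 N, if the wrist force passes 120 N, or if a joint passes its speed limit or range.

## Working session

There is one attempt and no reset: what is moved stays moved. The work goes in short steps, Python scripts to look and compute and a tool call to move; the robot and the scene stay as the last step left them, time stands still between calls to the robot, and variables do not carry over. Pictures are saved under pics/ and viewed, at most 10 in all, crops included, and the job is handed in when it is done.

Besides the shell and the picture viewer there is one more tool, called after "Call:" as a command line: name --argument value ..., lists and objects as JSON in quotes. servo_tool: Moves the arm, as the interface text tells. Its arguments: {"type":"object","properties":{"moves":{"type":"array"},"force":{"type":"number"}},"required":["moves"]}

```bash
mkdir -p pics
cat > h.py <<'E'
import numpy as np,cv2
from workcell import *
def snap(c,n):
    p,d=camera(c); cv2.imwrite(f'pics/{n}.png',p[:,:,::-1]); return p,d
def w(c,x):
    k=calibration(c); return np.round(np.array(k['R']).T@(np.array(x)-np.array(k['t'])),4)
E
python3 - <<'E'
from h import *
o=get_obs();print({k:np.round(v,3) for k,v in o.items()},grasp_offset)
for c in ('scene','side'):
    p,d=snap(c,c+'0')
    for n in ['camera_stand','hot_shoe','release_top','cam_lever_hinge','cam_lever_tip','tube_stand','backdrop']:
        print(c,n,[(w(c,r['xyz']).tolist(),round(r['score'],2)) for r in mark_of(n,c)[:2]])
for n in ['bottle_b','peg_rack','lens_cap']:
    print(n,[(w(c,r['xyz']).tolist(),round(r['score'],2)) for c in ('scene','side') if not c=='scene' or 1 for r in mark_of(n,'side')[:4]][:4])
print(get_obs()['time'])
E
```

```text
{'time': np.float64(0.0), 'q': array([6.8355e+01, 5.0110e+00, 1.0033e+01, 9.5099e+01, 1.0000e-03,
       8.9998e+01]), 'qd': array([-0.112,  0.04 , -0.011, -0.092, -0.086, -0.023]), 'joint_efforts': array([-3.0000e-03, -5.2039e+01,  4.6480e+01,  1.6000e-02, -0.0000e+00,
        0.0000e+00]), 'ee_pos': array([0.203, 0.511, 0.231]), 'tcp_rot': array([-1.79923e+02, -1.00000e-03,  1.58356e+02]), 'wrist_force': array([ 0.436,  0.151, -0.531]), 'torque': array([ 0.036, -0.031,  0.001]), 'grasp_force': np.float64(0.0), 'opening': np.float64(0.086)} 0.0187
scene camera_stand [([0.503, 0.0758, -0.0016], 0.97), ([0.4002, -0.0165, 0.0015], 0.61)]
scene hot_shoe [([0.5019, 0.0716, 0.1615], 0.71)]
scene release_top []
scene cam_lever_hinge [([0.5021, 0.0758, -0.0017], 0.49)]
scene cam_lever_tip [([0.51, 0.1971, 0.1319], 0.51)]
scene tube_stand [([0.5077, -0.1502, 0.0032], 0.68)]
scene backdrop [([0.4851, -0.2375, -0.0013], 0.58), ([0.511, 0.1986, 0.132], 0.42)]
side camera_stand [([0.5001, 0.0751, 0.003], 0.91), ([0.5078, -0.148, 0.0051], 0.53)]
side hot_shoe [([0.5064, 0.0791, 0.165], 0.62)]
side release_top []
side cam_lever_hinge [([0.5083, 0.1865, 0.0511], 0.78), ([0.4043, 0.5014, 0.001], 0.54)]
side cam_lever_tip [([0.5089, 0.2022, 0.132], 0.43)]
side tube_stand [([0.5064, -0.15, 0.0034], 0.6)]
side backdrop [([0.4827, -0.2332, 0.0023], 0.53)]
bottle_b [([0.0239, -0.0619, 0.1658], 0.93), ([0.1436, -0.1065, 0.129], 0.73), ([1.0073, -0.1147, -0.1473], 0.64), ([0.4491, 0.6263, 0.0054], 0.93)]
peg_rack [([0.8773, 0.2769, -0.1624], 0.85), ([1.0034, 0.1101, -0.1803], 0.48), ([0.8048, -0.2815, -0.0003], 0.85), ([0.6385, -0.4095, 0.0018], 0.48)]
lens_cap [([0.6316, -0.1199, -0.0281], 0.51), ([0.4657, 0.0076, 0.1452], 0.27), ([0.4006, -0.0124, 0.003], 0.51), ([0.5104, 0.2009, 0.1307], 0.27)]
1.1
```

View pics/scene0.png

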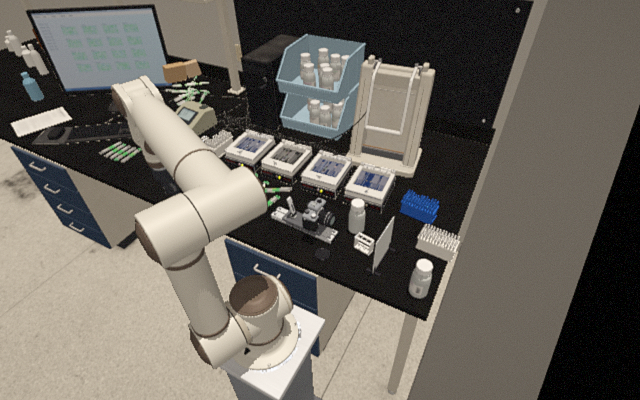

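View pics/side0.png

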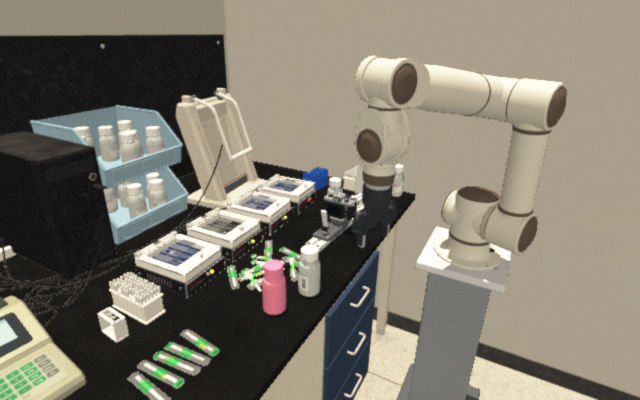

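The scene view shows the photo camera at about (315,210), the upright lever at (290,203), the rack and card at (365,240). In the side view the lever stands upright at (324,217), with the gripper in front. I'll move over the stand, closing the fingers on the way, and look with the wrist camera.

```bash
cat >> h.py <<'E'
from scipy.spatial.transform import Rotation as Ro
def plan(pos,rpy,n,claw=0,p0=None,r0=None):
    o=get_obs(); p0=np.array(o['ee_pos'] if p0 is None else p0); 
    A=Ro.from_euler('xyz',o['tcp_rot'] if r0 is None else r0,degrees=True); B=Ro.from_euler('xyz',rpy,degrees=True)
    rv=(A.inv()*B).as_rotvec(degrees=True); st=(np.array(pos)-p0)/n
    return [[np.round(rv/n,2).tolist(),np.round((A*Ro.from_rotvec(rv*i/n,degrees=True)).inv().apply(st),4).tolist(),claw] for i in range(n)]
E
python3 - <<'E'
from h import *
print(plan([.42,.17,.31],[180,0,90],11))
E
```

```text
[[[0.0, -0.0, 6.21], [-0.0298, -0.0216, -0.0072], 0], [[0.0, -0.0, 6.21], [-0.0319, -0.0182, -0.0072], 0], [[0.0, -0.0, 6.21], [-0.0337, -0.0146, -0.0072], 0], [[0.0, -0.0, 6.21], [-0.0351, -0.0109, -0.0072], 0], [[0.0, -0.0, 6.21], [-0.0361, -0.007, -0.0072], 0], [[0.0, -0.0, 6.21], [-0.0366, -0.0031, -0.0072], 0], [[0.0, -0.0, 6.21], [-0.0368, 0.0009, -0.0072], 0], [[0.0, -0.0, 6.21], [-0.0364, 0.0049, -0.0072], 0], [[0.0, -0.0, 6.21], [-0.0357, 0.0088, -0.0072], 0], [[0.0, -0.0, 6.21], [-0.0345, 0.0126, -0.0072], 0], [[0.0, -0.0, 6.21], [-0.033, 0.0163, -0.0072], 0]]
```

Call:
servo_tool --moves '[[[0, 0, 6.21], [-0.03, -0.0216, -0.0072], 0], [[0, 0, 6.21], [-0.032, -0.0182, -0.0072], 0], [[0, 0, 6.21], [-0.0337, -0.0146, -0.0072], 0], [[0, 0, 6.21], [-0.0351, -0.0109, -0.0072], 0], [[0, 0, 6.21], [-0.0361, -0.007, -0.0072], 0], [[0, 0, 6.21], [-0.0366, -0.0031, -0.0072], 0], [[0, 0, 6.21], [-0.0368, 0.0009, -0.0072], 0], [[0, 0, 6.21], [-0.0364, 0.0049, -0.0072], 0], [[0, 0, 6.21], [-0.0357, 0.0088, -0.0072], 0], [[0, 0, 6.21], [-0.0345, 0.0126, -0.0072], 0], [[0, 0, 6.21], [-0.033, 0.0163, -0.0072], 0], [[0, 0, 0], [0, 0, 0], 0]]'

```text
time: 2.3
ee_pos: [0.4221, 0.1673, 0.3112]
tcp_rot: [179.9, 0.0, 89.6]
wrist_force: [0.4, 0.7, -0.1]
opening: -0.0001
grasp_force: 0.0
```

Run:
```python
from h import *
o=get_obs();print(o['time'],o['ee_pos'],o['tcp_rot'],o['opening'],o['wrist_force'])
for c in ('wrist','side'):
    p,d=snap(c,c+'1')
    for n in ['hot_shoe','release_top','cam_lever_hinge','cam_lever_tip','camera_stand']:
        print(c,n,[(w(c,r['xyz']).tolist(),round(r['score'],2)) for r in mark_of(n,c)[:2]])
```

```text
2.3 [0.42211379 0.16728387 0.31122887] [1.79916966e+02 1.59027331e-02 8.96167600e+01] -7.790076458134687e-05 [ 0.37253697  0.74856414 -0.09402573]
wrist hot_shoe [([0.5047, 0.0796, 0.157], 0.6)]
wrist release_top []
wrist cam_lever_hinge [([0.5069, 0.186, 0.0496], 0.87)]
wrist cam_lever_tip [([0.5094, 0.2008, 0.1278], 0.6)]
wrist camera_stand [([0.5001, 0.0788, 0.0011], 0.63)]
side hot_shoe [([0.5061, 0.0775, 0.1647], 0.83)]
side release_top []
side cam_lever_hinge [([0.5111, 0.1894, 0.047], 0.94)]
side cam_lever_tip [([0.5101, 0.2022, 0.1355], 0.68), ([0.6399, -0.4089, 0.0023], 0.32)]
side camera_stand [([0.5023, 0.0747, 0.0029], 0.65)]
```

View pics/wrist1.png

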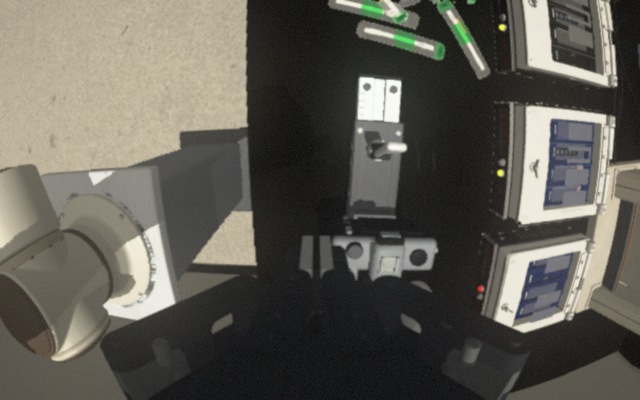

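```bash
cat >> h.py <<'E'
def cloud(c,d):
    k=calibration(c);K=np.array(k['camera_matrix']);v,u=np.mgrid[:400,:640]
    a=(u-K[0,2])/K[0,0];b=(v-K[1,2])/K[1,1]
    if c=='wrist':
        r=np.hypot(a,b)+1e-9; s=np.where(r<1.4,np.tan(np.minimum(r,1.4)),0)/r; a,b=a*s,b*s
    X=np.stack([a*d,b*d,d],-1)
    W=(X-np.array(k['t']))@np.array(k['R']); W[d<=0]=np.nan; return W
E
python3 - <<'E'
from h import *
o=get_obs()
for c in ('wrist','scene','side'):
    p,d=camera(c); W=cloud(c,d); P=W.reshape(-1,3); P=P[~np.isnan(P[:,0])]
    def box(x,y,z): return P[(P[:,0]>x[0])&(P[:,0]<x[1])&(P[:,1]>y[0])&(P[:,1]<y[1])&(P[:,2]>z[0])&(P[:,2]<z[1])]
    for n,q in dict(rail=box((.44,.57),(.11,.30),(.01,.032)),hump=box((.44,.57),(.03,.13),(.151,.168)),rel=box((.43,.48),(.025,.068),(.143,.156)),dial=box((.44,.49),(.07,.1),(.142,.150)),lever=box((.48,.54),(.165,.26),(.085,.15))).items():
        if len(q)<5: print(c,n,len(q)); continue
        print(c,n,len(q),np.round(np.median(q,0),4),np.round(np.percentile(q,[3,97],0),4).tolist())
        if n=='rail':
            e=[]
            for y in np.arange(.12,.28,.02):
                s=q[abs(q[:,1]-y)<.01]
                if len(s)>5: e.append([y,*np.percentile(s[:,0],[3,97])])
            print(np.round(e,4).tolist())
        if n=='lever':
            for z in np.arange(.085,.15,.01):
                s=q[abs(q[:,2]-z-.005)<.005]
                if len(s)>3: print('  z',round(z+.005,3),np.round(np.percentile(s[:,:2],[5,50,95],0),4).tolist())
E
```

```text
wrist rail 2924 [0.5073 0.2399 0.0206] [[0.4708, 0.1188, 0.0106], [0.5395, 0.2871, 0.0319]]
[[0.12, 0.4675, 0.5379], [0.14, 0.4684, 0.5382], [0.16, 0.4708, 0.5397], [0.18, 0.4715, 0.5399], [0.2, 0.4726, 0.5415], [0.22, 0.4747, 0.5398], [0.24, 0.4812, 0.5387], [0.26, 0.4824, 0.5396], [0.28, 0.4834, 0.5408]]
wrist hump 1048 [0.5003 0.0846 0.1553] [[0.4846, 0.063, 0.1518], [0.5173, 0.1039, 0.1598]]
wrist rel 0
wrist dial 268 [0.4659 0.0874 0.1465] [[0.4565, 0.0731, 0.143], [0.4869, 0.0964, 0.1494]]
wrist lever 304 [0.5052 0.1974 0.1309] [[0.497, 0.186, 0.0879], [0.5174, 0.2043, 0.1348]]
  z 0.09 [[0.4975, 0.1834], [0.4991, 0.1876], [0.5106, 0.1945]]
  z 0.1 [[0.4981, 0.186], [0.5046, 0.1876], [0.5127, 0.1942]]
  z 0.11 [[0.497, 0.1902], [0.4978, 0.1926], [0.5182, 0.1979]]
  z 0.12 [[0.4969, 0.1909], [0.5035, 0.1925], [0.5141, 0.1997]]
  z 0.13 [[0.4974, 0.1946], [0.507, 0.1998], [0.5172, 0.2043]]
  z 0.14 [[0.5006, 0.1996], [0.5055, 0.1998], [0.5133, 0.2007]]
scene rail 243 [0.4935 0.2371 0.022 ] [[0.4705, 0.1211, 0.0114], [0.5395, 0.2877, 0.0316]]
[[0.12, 0.4689, 0.4815], [0.14, 0.4691
[... 1241 characters left out ...]
574] [[0.4539, 0.0489, 0.1514], [0.5168, 0.1097, 0.1643]]
side rel 17 [0.4556 0.0565 0.147 ] [[0.4437, 0.0471, 0.1433], [0.4659, 0.0609, 0.155]]
side dial 22 [0.4684 0.0922 0.1449] [[0.4498, 0.0723, 0.1428], [0.4893, 0.0985, 0.1497]]
side lever 63 [0.508  0.2008 0.1138] [[0.4992, 0.1912, 0.0855], [0.5192, 0.209, 0.1365]]
  z 0.09 [[0.502, 0.1888], [0.5111, 0.1931], [0.5175, 0.1967]]
  z 0.1 [[0.5007, 0.1924], [0.5051, 0.1983], [0.5167, 0.2029]]
  z 0.11 [[0.4993, 0.1985], [0.5097, 0.1997], [0.518, 0.2025]]
  z 0.12 [[0.5005, 0.1973], [0.5078, 0.2023], [0.5192, 0.2072]]
  z 0.13 [[0.499, 0.201], [0.5073, 0.2082], [0.5166, 0.2093]]
  z 0.14 [[0.5026, 0.1973], [0.5077, 0.203], [0.5178, 0.2087]]
```

Run:
```python
from h import *
print(plan([.505,.155,.1205],[180,0,86.7],6))
```

```text
[[[-0.0, 0.0, 0.56], [-0.0025, 0.0141, 0.0317], 0], [[-0.0, 0.0, 0.56], [-0.0024, 0.0141, 0.0317], 0], [[-0.0, 0.0, 0.56], [-0.0023, 0.0142, 0.0317], 0], [[-0.0, 0.0, 0.56], [-0.0021, 0.0142, 0.0317], 0], [[-0.0, 0.0, 0.56], [-0.002, 0.0142, 0.0317], 0], [[-0.0, 0.0, 0.56], [-0.0018, 0.0142, 0.0317], 0]]
```

Call:
servo_tool --moves '[[[0, 0, 0.56], [-0.0025, 0.0141, 0.0317], 0], [[0, 0, 0.56], [-0.0024, 0.0141, 0.0317], 0], [[0, 0, 0.56], [-0.0023, 0.0142, 0.0317], 0], [[0, 0, 0.56], [-0.0021, 0.0142, 0.0317], 0], [[0, 0, 0.56], [-0.002, 0.0142, 0.0317], 0], [[0, 0, 0.56], [-0.0018, 0.0142, 0.0317], 0], [[0, 0, 0], [0, 0, 0], 0]]'

```text
time: 3.75
ee_pos: [0.5039, 0.154, 0.1157]
tcp_rot: [-179.6, 0.1, 86.6]
wrist_force: [-0.9, 0.3, -0.5]
opening: -0.0002
grasp_force: 0.0
```

Call:
servo_tool --moves '[[[0, 0, 0], [0.01, 0.001, -0.001], 0], [[0, 0, 0], [0.01, 0.001, -0.001], 0], [[0, 0, 0], [0.01, 0.001, -0.001], 0], [[0, 0, 0], [0.01, 0, 0.002], 0], [[0, 0, 0], [0.006, 0, 0.003], 0]]'

```text
time: 4.25
ee_pos: [0.5112, 0.2021, 0.1194]
tcp_rot: [179.9, -0.0, 86.7]
wrist_force: [0.7, -1.6, 3.5]
opening: 0.0
grasp_force: 1.5
```

Call:
servo_tool --moves '[[[0, 0, 0], [0.008, 0, 0.006], 0], [[0, 0, 0], [0.008, 0, 0.006], 0], [[0, 0, 0], [0.007, 0, 0.0065], 0], [[0, 0, 0], [0.0065, 0, 0.0065], 0], [[0, 0, 0], [0.005, 0, 0.008], 0], [[0, 0, 0], [0.0045, 0, 0.008], 0]]'

```text
time: 4.85
ee_pos: [0.5129, 0.2401, 0.0764]
tcp_rot: [-180.0, -0.0, 86.7]
wrist_force: [0.5, -0.5, 2.9]
opening: -0.0001
grasp_force: 1.1
```

Call:
servo_tool --moves '[[[0, 0, 0], [0.002, 0, 0.005], 0], [[0, 0, 0], [0.002, 0, 0.005], 0], [[0, 0, 0], [0.001, 0, 0.003], 0], [[0, 0, 0], [0, 0, 0], 0]]'

```text
time: 5.25
ee_pos: [0.5129, 0.2444, 0.0636]
tcp_rot: [-179.9, 0.0, 86.7]
wrist_force: [0.9, -1.3, 0.6]
opening: 0.0003
grasp_force: 0.0
```

Call:
servo_tool --moves '[[[0, 0, 0], [0, 0, 0.001], 0], [[0, 0, 0], [0, 0, 0.001], 0], [[0, 0, 0], [0, 0, 0.001], 0], [[0, 0, 0], [0, 0, 0], 0]]'

```text
time: 5.65
ee_pos: [0.5134, 0.2447, 0.0615]
tcp_rot: [180.0, -0.0, 86.7]
wrist_force: [-0.4, 0.4, 2.1]
opening: -0.0002
grasp_force: 0.5
```

Call:
servo_tool --moves '[[[0, 0, 0], [0, 0, -0.03], 0], [[0, 0, 0], [-0.012, 0.002, -0.04], 0], [[0, 0, 0], [-0.025, 0.004, -0.04], 0], [[0, 0, 0], [-0.03, 0.005, -0.04], 0], [[0, 0, 0], [-0.03, 0.005, -0.04], 0], [[0, 0, 0], [-0.03, 0.005, -0.02], 0], [[0, 0, 0], [0, 0, 0], 0], [[0, 0, 0], [0, 0, 0], 0]]'

```text
time: 6.45
ee_pos: [0.5272, 0.1164, 0.2711]
tcp_rot: [180.0, -0.0, 86.6]
wrist_force: [0.2, 0.8, -0.6]
opening: -0.0
grasp_force: 0.0
```

Run:
```python
from h import *
o=get_obs();print(o['time'],o['ee_pos'],o['tcp_rot'],o['wrist_force'])
c='wrist'; p,d=snap(c,'wrist2'); W=cloud(c,d)
for n in ['hot_shoe','release_top','cam_lever_hinge','cam_lever_tip','camera_stand']:
    print(n,[(w(c,r['xyz']).tolist(),round(r['score'],2)) for r in mark_of(n,c)[:2]])
P=W.reshape(-1,3)
for n,(x,y,z) in dict(hump=((.44,.57),(.03,.13),(.153,.168)),rel=((.43,.478),(.025,.073),(.144,.156)),dial=((.44,.485),(.072,.11),(.143,.150)),lev=((.48,.54),(.21,.3),(.045,.12))).items():
    q=P[(P[:,0]>x[0])&(P[:,0]<x[1])&(P[:,1]>y[0])&(P[:,1]<y[1])&(P[:,2]>z[0])&(P[:,2]<z[1])]
    if len(q): print(n,len(q),np.round(np.median(q,0),4),np.round(np.percentile(q,[3,97],0),4).tolist())
```

```text
6.45 [0.52717181 0.11640568 0.27107877] [ 1.79957402e+02 -1.47275185e-02  8.65958102e+01] [ 0.19238809  0.78987536 -0.64211733]
hot_shoe [([0.501, 0.0802, 0.1572], 0.66)]
release_top [([0.4531, 0.0498, 0.15], 0.55)]
cam_lever_hinge [([0.5066, 0.1864, 0.0484], 0.92)]
cam_lever_tip [([0.5141, 0.2634, 0.0557], 0.81)]
camera_stand [([0.5017, 0.073, -0.0002], 0.63)]
hump 1204 [0.4987 0.0825 0.1552] [[0.4858, 0.0575, 0.1532], [0.5163, 0.1017, 0.1592]]
rel 223 [0.4536 0.0523 0.1492] [[0.4461, 0.0446, 0.1472], [0.4608, 0.0593, 0.1506]]
dial 320 [0.4652 0.0871 0.1459] [[0.4564, 0.0778, 0.1437], [0.4835, 0.0951, 0.1492]]
lev 972 [0.5102 0.2406 0.0592] [[0.4999, 0.2117, 0.0561], [0.5206, 0.2677, 0.0612]]
```

View pics/wrist2.png

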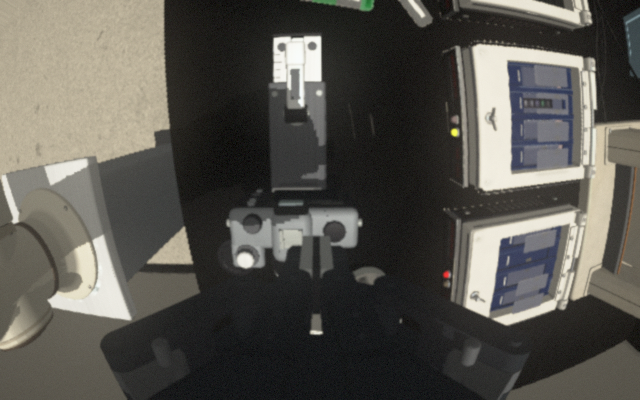

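The lever lies flat at (297,85), and the release shows at (245,260). I'll move above the release next.

Run:
```python
from h import *
o=get_obs()
r=[180,0,86.7]
print(plan([.4535,.052,.21],r,4)); print(plan([.4535,.052,.165],r,3,p0=[.4535,.052,.21],r0=r))
```

```text
[[[-0.02, 0.01, 0.01], [-0.0174, -0.0173, 0.015], 0], [[-0.02, 0.01, 0.01], [-0.0174, -0.0173, 0.015], 0], [[-0.02, 0.01, 0.01], [-0.0174, -0.0173, 0.015], 0], [[-0.02, 0.01, 0.01], [-0.0174, -0.0173, 0.015], 0]]
[[[0.0, 0.0, 0.0], [0.0, -0.0, 0.015], 0], [[0.0, 0.0, 0.0], [0.0, -0.0, 0.015], 0], [[0.0, 0.0, 0.0], [0.0, -0.0, 0.015], 0]]
```

Call:
servo_tool --moves '[[[0, 0, 0], [-0.0174, -0.0173, 0.015], 0], [[0, 0, 0], [-0.0174, -0.0173, 0.015], 0], [[0, 0, 0], [-0.0174, -0.0173, 0.015], 0], [[0, 0, 0], [-0.0174, -0.0173, 0.015], 0], [[0, 0, 0], [0, 0, 0.015], 0], [[0, 0, 0], [0, 0, 0.015], 0], [[0, 0, 0], [0, 0, 0.01], 0], [[0, 0, 0], [0, 0, 0], 0], [[0, 0, 0], [0, 0, 0], 0]]'

```text
time: 7.65
ee_pos: [0.4538, 0.0517, 0.1711]
tcp_rot: [-180.0, 0.0, 86.7]
wrist_force: [-0.1, -0.4, 0.2]
opening: 0.0
grasp_force: 0.0
```

Call:
servo_tool --moves '[[[0, 0, 0], [0, 0, 0.006], 0], [[0, 0, 0], [0, 0, 0.006], 0], [[0, 0, 0], [0, 0, 0.004], 0], [[0, 0, 0], [0, 0, 0.002], 0], [[0, 0, 0], [0, 0, 0], 0], [[0, 0, 0], [0, 0, 0], 0]]'

```text
time: 8.25
ee_pos: [0.4538, 0.0514, 0.153]
tcp_rot: [180.0, 0.0, 86.7]
wrist_force: [0.6, 0.1, 0.1]
opening: -0.0
grasp_force: 0.0
```

Call:
servo_tool --moves '[[[0, 0, 0], [0, 0, 0.001], 0], [[0, 0, 0], [0, 0, 0.001], 0], [[0, 0, 0], [0, 0, 0.001], 0], [[0, 0, 0], [0, 0, 0.0005], 0], [[0, 0, 0], [0, 0, 0], 0]]'

```text
time: 8.75
ee_pos: [0.4538, 0.0514, 0.1495]
tcp_rot: [180.0, 0.0, 86.7]
wrist_force: [-0.1, -0.5, 1.2]
opening: 0.0004
grasp_force: 0.6
```

Call:
servo_tool --moves '[[[0, 0, 0], [0, 0, 0.0005], 0], [[0, 0, 0], [0, 0, 0.0005], 0], [[0, 0, 0], [0, 0, 0.0005], 0], [[0, 0, 0], [0, 0, 0], 0]]'

```text
time: 9.15
ee_pos: [0.4538, 0.0514, 0.1479]
tcp_rot: [180.0, -0.0, 86.7]
wrist_force: [-0.0, -0.8, 2.3]
opening: 0.0003
grasp_force: 1.1
```

Call:
servo_tool --moves '[[[0, 0, 0], [0, 0, 0.0003], 0], [[0, 0, 0], [0, 0, 0.0003], 0], [[0, 0, 0], [0, 0, 0.0003], 0], [[0, 0, 0], [0, 0, 0], 0]]'

```text
time: 9.55
ee_pos: [0.4538, 0.0514, 0.1471]
tcp_rot: [180.0, -0.0, 86.7]
wrist_force: [-0.4, -0.7, 2.8]
opening: -0.0
grasp_force: 1.4
```

Call:
servo_tool --moves '[[[0, 0, 0], [0, 0, 0.0003], 0], [[0, 0, 0], [0, 0, 0], 0]]'

```text
time: 9.75
ee_pos: [0.4538, 0.0514, 0.147]
tcp_rot: [180.0, -0.0, 86.7]
wrist_force: [-1.4, 0.1, 4.7]
opening: -0.0002
grasp_force: 2.7
```

Call:
servo_tool --moves '[[[0, 0, 0], [0, 0, 0], 0], [[0, 0, 0], [0, 0, 0], 0], [[0, 0, 0], [0, 0, 0], 0], [[0, 0, 0], [0, 0, 0], 0], [[0, 0, 0], [0, 0, 0], 0], [[0, 0, 0], [0, 0, 0], 0]]'

```text
time: 10.35
ee_pos: [0.4538, 0.0514, 0.147]
tcp_rot: [180.0, -0.0, 86.7]
wrist_force: [-1.3, -0.5, 4.1]
opening: 0.0001
grasp_force: 1.6
```

Call:
servo_tool --moves '[[[0, 0, 0], [0, 0, 0], 0], [[0, 0, 0], [0, 0, 0], 0], [[0, 0, 0], [0, 0, 0], 0], [[0, 0, 0], [0, 0, 0], 0], [[0, 0, 0], [0, 0, 0.0006], 0], [[0, 0, 0], [0, 0, 0.0007], 0], [[0, 0, 0], [0, 0, 0.0007], 0], [[0, 0, 0], [0, 0, 0.0007], 0], [[0, 0, 0], [0, 0, 0.0007], 0], [[0, 0, 0], [0, 0, 0.0006], 0], [[0, 0, 0], [0, 0, 0], 0]]'

```text
time: 11.45
ee_pos: [0.4539, 0.0514, 0.1439]
tcp_rot: [179.9, -0.0, 86.7]
wrist_force: [-4.5, -0.5, 12.1]
opening: -0.0001
grasp_force: 6.2
```

Stage two bottomed out, 3.1 mm further down at 12 N. Letting go now.

Call:
servo_tool --moves '[[[0, 0, 0], [0, 0, -0.003], 0], [[0, 0, 0], [0, 0, -0.006], 0], [[0, 0, 0], [0, 0, -0.02], 0], [[0, 0, 0], [0, 0, -0.04], 0], [[0, 0, 0], [0, 0, -0.04], 0], [[0, 0, 0], [0.01, 0.035, -0.01], 0], [[0, 0, 0], [0.03, 0.035, 0], 0], [[0, 0, 0], [0.03, 0, 0], 0], [[0, 0, 0], [0, 0, 0], 0], [[0, 0, 0], [0, 0, 0], 0]]'

```text
time: 12.45
ee_pos: [0.5276, 0.1177, 0.261]
tcp_rot: [-179.9, 0.0, 86.8]
wrist_force: [0.2, 0.1, 0.2]
opening: 0.0003
grasp_force: 0.0
```

Run:
```python
from h import *
o=get_obs();print(o['time'],o['ee_pos'],o['tcp_rot'],o['wrist_force'])
c='wrist'; p,d=snap(c,'wrist3'); W=cloud(c,d)
for n in ['hot_shoe','release_top','cam_lever_hinge','cam_lever_tip','camera_stand']:
    print(n,[(w(c,r['xyz']).tolist(),round(r['score'],2)) for r in mark_of(n,c)[:1]])
P=W.reshape(-1,3)
for n,(x,y,z) in dict(hump=((.44,.57),(.03,.13),(.153,.168)),rel=((.43,.478),(.025,.073),(.144,.156)),dial=((.44,.485),(.072,.11),(.143,.150)),lev=((.48,.54),(.21,.3),(.045,.12))).items():
    q=P[(P[:,0]>x[0])&(P[:,0]<x[1])&(P[:,1]>y[0])&(P[:,1]<y[1])&(P[:,2]>z[0])&(P[:,2]<z[1])]
    if len(q): print(n,len(q),np.round(np.median(q,0),4),np.round(np.percentile(q,[3,97],0),4).tolist())
p,d=snap('side','side3')
```

```text
12.45 [0.52755914 0.11765176 0.26099083] [-1.79914701e+02  3.26973679e-02  8.67564157e+01] [0.23019888 0.08563572 0.21099251]
hot_shoe [([0.5033, 0.0768, 0.1575], 0.6)]
release_top [([0.4526, 0.0486, 0.1515], 0.6)]
cam_lever_hinge [([0.509, 0.1844, 0.0533], 0.59)]
cam_lever_tip [([0.5135, 0.263, 0.0574], 0.94)]
camera_stand [([0.5033, 0.0733, 0.0003], 0.8)]
hump 1431 [0.4984 0.0852 0.1558] [[0.4858, 0.056, 0.1533], [0.517, 0.102, 0.1602]]
rel 230 [0.4542 0.051  0.1503] [[0.4465, 0.0431, 0.1484], [0.4614, 0.0579, 0.1519]]
dial 313 [0.4653 0.0867 0.147 ] [[0.4573, 0.0782, 0.1439], [0.4734, 0.0941, 0.1485]]
lev 1018 [0.5111 0.2401 0.0605] [[0.5007, 0.2119, 0.0572], [0.5218, 0.2665, 0.0625]]
```

View pics/side3.png

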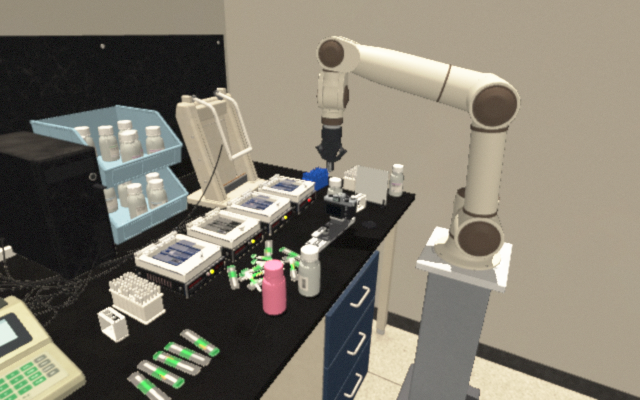

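In the side view the lever lies flat at (325,237) and the camera at (345,203) has not moved. Everything else is undisturbed and the arm is clear.

```bash
python3 -c "
from workcell import *
print(job_done())"
```

```text
the job is handed in; nothing more can be done
None
```

The job is handed in: I flipped the lever flat, held the release at its first click for about 1.3 s, pressed it fully (12 N at the bottom) and let go, and the last images showed the camera, bottles and racks where they were; I did not check the lens focusing directly.

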